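Spread the heaped rolls over the serving tray

TASK

The three long bread rolls have been tipped in a heap on the steel serving tray. Spread them out into one even layer: a single roll lying flat, right way up, in the middle of each of the tray's three bays, and let go of them.

Things in the scene. Friction and masses are not known exactly. Their poses are not given: they have to be found in the camera images.
- tray: Steel serving tray, fixed. Inside 220 mm (its x) by 420 mm (its y); floor 4 mm thick, rim 4 mm thick, 16 mm high over the table. Origin: centre of its underside, on the table; x away from the robot, y along its length, z up. Two thin dark lines across the floor, at y = -70 and +70 mm, divide it into three equal bays with middles at y = -140, 0 and +140 mm, x = 0.
- roll_a: One of three alike brown bread rolls with three pale slashes on top: 100 mm long (x), 50 wide (y), 36 high (z up), flat under and above, round ends, upright sides, about 80 g, hard enough to grip. Origin: centre of its underside. A lower roll of the heap: on the tray floor, roughly across the tray, a 30 mm gap between it and roll_b.
- roll_b: One of three alike brown bread rolls with three pale slashes on top: 100 mm long (x), 50 wide (y), 36 high (z up), flat under and above, round ends, upright sides, about 80 g, hard enough to grip. Origin: centre of its underside. The other lower roll: parallel to roll_a, its middle 80 mm from roll_a's towards the +y side of the tray.
- roll_c: One of three alike brown bread rolls with three pale slashes on top: 100 mm long (x), 50 wide (y), 36 high (z up), flat under and above, round ends, upright sides, about 80 g, hard enough to grip. Origin: centre of its underside. The top roll of the heap: it lies across roll_a and roll_b like a bridge, its underside 36 mm over the tray floor.
There are look-alikes about, which are no part of the job. Leave any blue look-alike of the roll_b alone. What is shaped like the roll_a but yellow is not meant.

How it is judged (in metres and radians):
At the end, for the whole second after the job is handed in: Each bay has a roll (any one, turned any way) with its middle within 25 mm of the bay's middle along the tray and 50 mm across it. All three rolls lie right way up on the tray floor (underside within 8 mm of it, tilt under 10 degrees), released and at rest (((y of roll_a in the frame of tray between -0.165 and -0.115 m and x of roll_a in the frame of tray between -0.05 and 0.05 m) or (y of roll_b in the frame of tray between -0.165 and -0.115 m and x of roll_b in the frame of tray between -0.05 and 0.05 m) or (y of roll_c in the frame of tray between -0.165 and -0.115 m and x of roll_c in the frame of tray between -0.05 and 0.05 m)) and ((y of roll_a in the frame of tray between -0.025 and 0.025 m and x of roll_a in the frame of tray between -0.05 and 0.05 m) or (y of roll_b in the frame of tray between -0.025 and 0.025 m and x of roll_b in the frame of tray between -0.05 and 0.05 m) or (y of roll_c in the frame of tray between -0.025 and 0.025 m and x of roll_c in the frame of tray between -0.05 and 0.05 m)) and ((y of roll_a in the frame of tray between 0.115 and 0.165 m and x of roll_a in the frame of tray between -0.05 and 0.05 m) or (y of roll_b in the frame of tray between 0.115 and 0.165 m and x of roll_b in the frame of tray between -0.05 and 0.05 m) or (y of roll_c in the frame of tray between 0.115 and 0.165 m and x of roll_c in the frame of tray between -0.05 and 0.05 m)) and z of each of roll_a, roll_b, roll_c in the frame of tray below 0.012 m and angle between each of roll_a, roll_b, roll_c's own z axis and vertical below 0.17 rad and linear speed of each of roll_a, roll_b, roll_c below 0.02 m/s and angular speed of each of roll_a, roll_b, roll_c below 0.2 rad/s); the robot touches nothing.
It also fails if it takes over 48 s, if anything falls off the work surface, if the arm or the gripper's body presses on something with over 40 N, if the wrist force passes 120 N, or if a joint passes its speed limit or range.

ROBOT

A 6-joint arm with a two-finger parallel gripper is mounted at the origin on the work surface. World frame = base frame: x ahead of the robot, y to its left, z up, the work surface at z = 0. Lengths are in mm, angles in rad, forces in N, time in s.
With the tool pointing down it reaches from about 250 to 725 mm from the base axis. Payload 9.7 kg.
Tool frame: the origin (TCP) lies between the finger pads; the fingertips stand bot.tips_ahead ahead of it and the grasp point (between the pads) is the TCP (bot.tips_ahead is the distance from the TCP to the fingertips, in mm); z points along the fingers, y is the line along which they close (so a half turn about z gives the same grasp; the last joint's range is limited). The gripper opens to 85 mm and grips with 20 to 120 N. Pads are 22 mm wide; open, the fingers measure 114 mm over their backs; the gripper's body (76 mm by 85 mm) begins 54 mm behind the grasp point. The pads swing forward as they close: fully open they stand 13 mm farther back than shut.
Start: joints at [1.308, 0.087, 0.176, 1.66, 0, 1.571], TCP at [142.879, 531.114, 250.284] pointing down, gripper open.
Joint ranges: [-3.13, 3.13], [-0.85, 1.81], [-1.15, 1.24], [-2.2, 2.28], [-1.44, 1.52], [-3.14, 3.14]. Speed limits (rad/s): [2.22, 2.22, 2.57, 3.14, 3.14, 3.14].

INTERFACE

Orientations are given as a unit quaternion [w, x, y, z].
In Python, from plant import bot gives the robot as it stands. The module is installed in compiled form; this text tells all that it offers.
- The arm moves only by the tool apply_moves, never from a script. Its argument "increments" is a list of rows, each an object with "hand": the opening, from -1 (shut) to 1 (fully open), so that 0 is half open; "xyz": the shift along the tool's x, y, z in mm, a list of three; "twist": the turn about the tool's z in degrees. In form: [{"hand": hand, "xyz": [x, y, z], "twist": twist}, ...]. A call has 1 to 12 rows; each row shifts and turns the commanded pose from where the row before left it, along the tool's axes as they then stand; what a row does not reach is not made up. A row lasts 1/10 s, in which the tool goes at most 50 mm and 8.59 degrees, less where a joint would pass 70% of its speed; a pose out of reach is approached as far as the arm can. A call with a gripper value outside its range is refused whole. The fingers move at their own pace and stop on an object; "newtons" is the grip in N (left out, the last holds). Time passes only in rows, so rows that do not move let the fingers close. It gives the time, the measured TCP pose, the force, the opening and the grip force at its end, in the units of the state.
- bot.read_state(): the state, without advancing time (a new reading comes with each control period).
- bot.get_image(name): name is "scene" or "side" or "wrist"; returns (picture, depth): 480x640x3 uint8, red, green, blue; 480x640 float32, mm along the optical axis (not along the pixel's ray), 0 where there is no reading.
- bot.calibration(name): a dict with "fx", "fy", "cx", "cy" (pixels), "dist" ([k1, k2, p1, p2, k3] as OpenCV has them; the pictures are not rectified), "rvec" (rotation vector, rad) and "tvec" (3), from world to camera coordinates, as OpenCV has them; the wrist camera has in their place "hand_eye" (4x4, takes a point from camera to tool coordinates, whose origin is the TCP and whose axes are the flange's). Camera axes: x right, y down, z forward; pixel columns grow to the right and rows downward; lengths in mm; the calibration is good to about 2 mm. A picture is of the moment at which its call begins: read the wrist's pose just before it. calibration takes no time and is no camera call.
- bot.sign_off(): hands the job in; it is judged then, once.
Trained networks look in the newest picture that a camera, given by its name, has taken for a name from the list of things; names that differ only in an ending like _2 or _b are one class to them, and where a whole thing is asked for, a point or a joint stands for the part that bears it (a point fixed in the world has none). Each returns a list of dicts, best first, with "p" (0 to 1); they miss things now and then, are a little off and sometimes report something else, mostly with a low value. They report only what shows in the picture. A call takes as long as a camera call. They do not tell look-alikes from the thing itself.
- bot.look_for(query, camera): "extent" ([left, top, right, bottom] in pixels, round what is visible of it).
- bot.landmark_of(query, camera): "pixel" ([column, row] in pixels: a listed point, or the origin of a listed thing).
The state is a dict: "time_s": time; "qpos": joint angles; "qvel": joint speeds; "joint_torque": joint torques, N m; "position": TCP position; "eef_rot": TCP orientation; "wrist_force": force on the tool from outside, world axes, zero at the start; "torque": the same for the moment, N m; "gripper_width": finger opening in mm; "gripper_force": force on a finger pad.
Only numpy, scipy, OpenCV 4.12 (cv2) and the standard library are available. Lean on these libraries where they do the work, as an engineer would, in place of code of your own. Each camera call takes 0.05 s, during which the arm holds its last target. There are 200 camera calls.

## Working session

There is one attempt and no reset: what is moved stays moved. The work goes in short steps, Python scripts to look and compute and a tool call to move; the robot and the scene stay as the last step left them, time stands still between calls to the robot, and variables do not carry over. Pictures are saved under pics/ and viewed, at most 10 in all, crops included, and the job is handed in when it is done.

Besides the shell and the picture viewer there is one more tool, called after "Call:" as a command line: name --argument value ..., lists and objects as JSON in quotes. apply_moves: Moves the arm, as the interface text tells. Its arguments: {"type":"object","properties":{"increments":{"type":"array"},"newtons":{"type":"number"}},"required":["increments"]}

```bash
mkdir -p pics; cat > h.py <<'E'
import numpy as np, cv2
from plant import bot
from scipy.spatial.transform import Rotation as R
def cam(name, st=None):
    c=bot.calibration(name)
    K=np.array([[c['fx'],0,c['cx']],[0,c['fy'],c['cy']],[0,0,1]]); d=np.array(c['dist'])
    if 'hand_eye' in c:
        w,x,y,z=st['eef_rot']; T=np.eye(4); T[:3,:3]=R.from_quat([x,y,z,w]).as_matrix(); T[:3,3]=st['position']
        M=T@np.array(c['hand_eye'])
    else:
        r=R.from_rotvec(np.ravel(c['rvec'])).as_matrix(); M=np.eye(4); M[:3,:3]=r.T; M[:3,3]=-r.T@np.ravel(c['tvec'])
    return K,d,M
def world(px,z,K,d,M):  # depth z arrays
    u=cv2.undistortPoints(np.array(px,float).reshape(-1,1,2),K,d).reshape(-1,2); z=np.ravel(z)
    return np.c_[u*z[:,None],z]@M[:3,:3].T+M[:3,3]
def cloud(name,depth,st=None):
    v,u=np.mgrid[0:480,0:640]; K,d,M=cam(name,st)
    return world(np.c_[u.ravel(),v.ravel()],depth.ravel(),K,d,M).reshape(480,640,3)
def project(P,name,st=None):
    K,d,M=cam(name,st); Mi=np.linalg.inv(M)
    return cv2.projectPoints(np.array(P,float).reshape(-1,3),cv2.Rodrigues(Mi[:3,:3])[0],Mi[:3,3],K,d)[0].reshape(-1,2)
E
python3 - <<'E'
from h import *
st=bot.read_state(); print(st['position'],st['eef_rot'],st['gripper_width'],bot.tips_ahead)
im,dp=bot.get_image('scene'); cv2.imwrite('pics/s1.png',im[:,:,::-1]); np.savez('s1',im=im,dp=dp)
for q in ['tray','roll_a']:
    for r in bot.look_for(q,'scene'): print(q,np.round(r['extent']),round(r['p'],2))
E
```

```text
[142.8070276  530.93609314 249.54784357] [-9.14843682e-05  1.30989402e-01  9.91383530e-01 -6.81339982e-04] 85.59196253991333 19.0
tray [248. 190. 535. 417.] 0.6
roll_a [392. 258. 423. 292.] 0.97
roll_a [392. 130. 430. 172.] 0.82
roll_a [353. 246. 408. 296.] 0.8
roll_a [336. 275. 393. 323.] 0.75
```

View pics/s1.png

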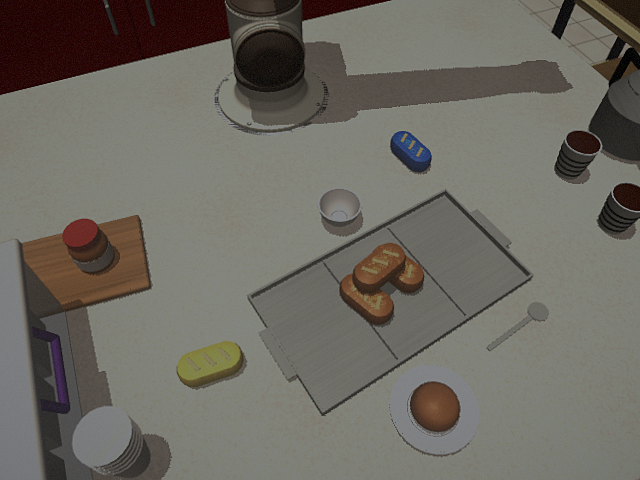

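The scene shows the brown heap: the top roll at (380,267), a lower one at (367,298) and another at (408,273). The tray corners are at about (249,297), (446,193), (531,276) and (323,411). What could be mistaken for a roll: blue (411,150), yellow (210,363) and the round bun (435,407). I choose the three brown rolls inside the tray.

```bash
python3 - <<'E'
from h import *
f=np.load('s1.npz'); im,dp=f['im'],f['dp']; X=cloud('scene',dp)
K,d,M=cam('scene'); print('cam',M[:3,3].round())
def atz(px,h):
    a=world(px,np.ones(len(px)),K,d,M); o=M[:3,3]; r=a-o; return o+r*((h-o[2])/r[:,2])[:,None]
c=atz([(249,297),(446,193),(531,276),(323,411)],16); print('corners',c.round(),c.mean(0).round())
print('sides',[np.linalg.norm(c[i]-c[(i+1)%4]).round() for i in range(4)])
l=atz([(326,263),(396,358),(400,222),(466,314)],4); print('lines',l.round())
hsv=cv2.cvtColor(im,cv2.COLOR_RGB2HSV)
box=np.zeros((480,640),bool); box[235:330,330:430]=1
m=box&(hsv[...,1]>80)&(dp>0)
z=X[...,2]
print(np.histogram(z[m],bins=np.arange(-5,95,5)))
print('floor z',np.median(z[330:350,330:350]),'table',np.median(z[430:450,250:270]))
for n,lo,hi in (('top',68,84),('low',34,46)):
    mm=(m&(z>lo)&(z<hi)).astype(np.uint8); k,L=cv2.connectedComponents(mm)
    for i in range(1,k):
        P=X[L==i]
        if len(P)<60: continue
        r=cv2.minAreaRect(P[:,:2].astype(np.float32)); print(n,len(P),np.median(P[:,2]).round(1),r, P.mean(0).round())
cr=cv2.resize(im[180:420,240:540],(750,600),interpolation=cv2.INTER_CUBIC); cv2.imwrite('pics/c1.png',cr[:,:,::-1])
E
```

```text
cam [ 897. -275.  765.]
corners [[ 478. -214.   16.]
 [ 413.  201.   16.]
 [ 628.  237.   16.]
 [ 695. -177.   16.]] [554.  12.  16.]
sides [np.float64(420.0), np.float64(218.0), np.float64(420.0), np.float64(220.0)]
lines [[460. -68.   4.]
 [662. -39.   4.]
 [432.  93.   4.]
 [641. 102.   4.]]
(array([  0,  15,   7,   8,  88, 124, 144, 240, 873, 665,  13,  51,  75,
        88, 139, 438, 908,   5,   0]), array([-5,  0,  5, 10, 15, 20, 25, 30, 35, 40, 45, 50, 55, 60, 65, 70, 75,
       80, 85, 90]))
floor z 4.413939478050963 table 0.6902394723633734
top 1405 75.7 ((534.6934814453125, -10.260856628417969), (46.6120491027832, 97.5465087890625), 18.27071189880371) [537. -12.  75.]
low 515 39.6 ((551.3134155273438, 43.9508056640625), (42.55622863769531, 50.99803161621094), 35.45357894897461) [553.  41.  39.]
low 1063 39.7 ((560.0364990234375, -43.36758804321289), (95.80686950683594, 47.883724212646484), 25.02838897705078) [568. -45.  39.]
```

View pics/c1.png

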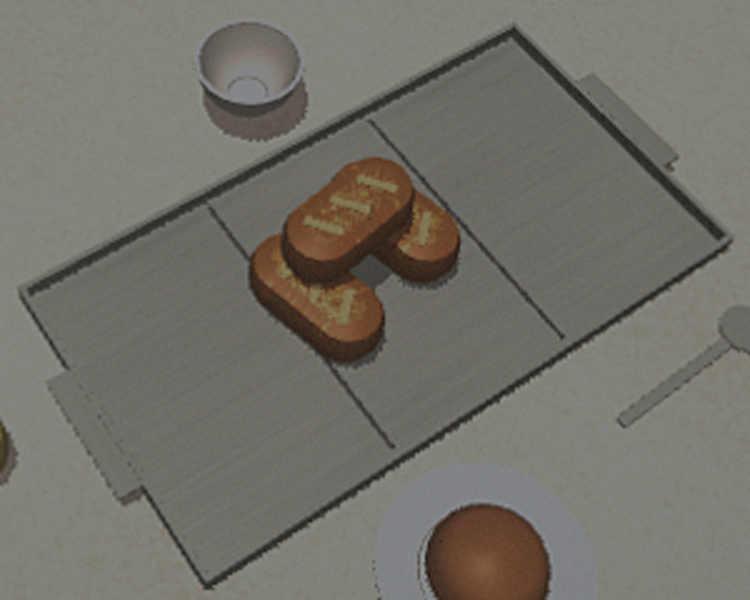

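The crop confirms it: three brown rolls in the tray with pale slashes, c bridging a and b. Tray centre is about (554,12) with a yaw of 9°. The three rolls are mutually consistent, with a-b spacing of about 80 and tops at z 40 and 76.

I'll put c in the +y bay, a in the -y bay, and re-centre b. First I turn in place and check the path for obstacles.

Call:
apply_moves --increments '[{"hand":1,"xyz":[0,0,0],"twist":8.1},{"hand":1,"xyz":[0,0,0],"twist":8.1},{"hand":1,"xyz":[0,0,0],"twist":8.1},{"hand":1,"xyz":[0,0,0],"twist":8.1},{"hand":1,"xyz":[0,0,0],"twist":8.1},{"hand":1,"xyz":[0,0,0],"twist":8.1},{"hand":1,"xyz":[0,0,0],"twist":8.1}]' --newtons 30

```text
time_s: 0.85
position: [142.9, 531.0, 250.0]
eef_rot: [0.0, 0.588, 0.809, -0.0]
wrist_force: [0.5, -0.8, 0.9]
gripper_width: 85.0
gripper_force: 0.0
```

```bash
cat >> h.py <<'E'
def delta(x,y,z,ang):
    "tool-axis shift and twist (deg) to a target, close line at world angle ang"
    s=bot.read_state(); w,a,b,c=s['eef_rot']; r=R.from_quat([a,b,c,w]).as_matrix()
    cur=np.degrees(np.arctan2(r[1,1],r[0,1])); t=(cur-ang+90)%180-90
    print('t',round(s['time_s'],2),'pos',np.round(s['position'],1),'close',round(cur,1),'w',round(s['gripper_width'],1),'F',np.round(s['wrist_force'],1),'tilt z',r[:,2].round(3))
    print('shift now-axes',(r.T@(np.array([x,y,z])-s['position'])).round(1),'twist',round(t,1)); return s,r
E
python3 - <<'E'
from h import *
f=np.load('s1.npz'); X=cloud('scene',f['dp'])
for p in [(265,20),(265,60),(265,95),(340,205),(90,240),(435,405)]: print(p,X[p[1],p[0]].round())
print('base px',project([[0,0,0]],'scene'))
delta(535,-10,150,18.3)
E
```

```text
(265, 20) [ 70. -22. 231.]
(265, 60) [ 96. -36. 167.]
(265, 95) [ 67. -34.  62.]
(340, 205) [359.   5.  13.]
(90, 240) [ 326. -420.   95.]
(435, 405) [757. -35.  47.]
base px [[271.49368588  95.24101078]]
t 0.85 pos [142.9 531.  250. ] close 17.9 w 85.0 F [ 0.5 -0.8  0.9] tilt z [-0.    -0.001 -1.   ]
shift now-axes [-635.4  206.8  100.2] twist -0.4
```

Call:
apply_moves --increments '[{"hand":1,"xyz":[-40,13,6],"twist":0},{"hand":1,"xyz":[-40,13,6],"twist":0},{"hand":1,"xyz":[-40,13,6],"twist":0},{"hand":1,"xyz":[-40,13,6],"twist":0},{"hand":1,"xyz":[-40,13,6],"twist":0},{"hand":1,"xyz":[-40,13,6],"twist":0},{"hand":1,"xyz":[-40,13,6],"twist":0},{"hand":1,"xyz":[-40,13,6],"twist":0},{"hand":1,"xyz":[-40,13,6],"twist":0},{"hand":1,"xyz":[-40,13,6],"twist":0},{"hand":1,"xyz":[-40,13,6],"twist":0},{"hand":1,"xyz":[-40,13,6],"twist":0}]'

```text
time_s: 2.05
position: [442.0, 122.4, 178.0]
eef_rot: [0.0, 0.586, 0.81, 0.0]
wrist_force: [0.8, 0.3, 0.2]
gripper_width: 85.3
gripper_force: 0.0
```

Call:
apply_moves --increments '[{"hand":1,"xyz":[-39,13,0],"twist":0},{"hand":1,"xyz":[-39,13,0],"twist":0},{"hand":1,"xyz":[-39,13,0],"twist":0},{"hand":1,"xyz":[-39,13,0],"twist":0},{"hand":1,"xyz":[0,0,0],"twist":0},{"hand":1,"xyz":[0,0,0],"twist":0}]'

```text
time_s: 2.65
position: [539.5, -8.5, 177.6]
eef_rot: [-0.001, 0.587, 0.81, -0.0]
wrist_force: [-0.1, 0.4, 0.5]
gripper_width: 85.3
gripper_force: 0.0
```

```bash
python3 - <<'E'
from h import *
st,_=delta(535,-10,62,18.3)
im,dp=bot.get_image('wrist'); X=cloud('wrist',dp,st); z=X[...,2]
hsv=cv2.cvtColor(im,cv2.COLOR_RGB2HSV)
cv2.imwrite('pics/w1.png',im[:,:,::-1])
m=((hsv[...,1]>80)&(z>68)&(z<84)).astype(np.uint8)
n,L,S,C=cv2.connectedComponentsWithStats(m); i=1+S[1:,4].argmax(); P=X[L==i]
print(C[i],S[i,4],np.median(P[:,2]),cv2.minAreaRect(P[:,:2].astype(np.float32)))
E
```

```text
t 2.65 pos [539.5  -8.5 177.6] close 18.1 w 85.3 F [-0.1  0.4  0.5] tilt z [-0.001  0.    -1.   ]
shift now-axes [-1.000e-01 -4.600e+00  1.156e+02] twist -0.2
[312.38814831 233.3130951 ] 8927 75.91753002470247 ((532.5437622070312, -7.204959869384766), (47.68375778198242, 95.81856536865234), 18.114337921142578)
```

View pics/w1.png

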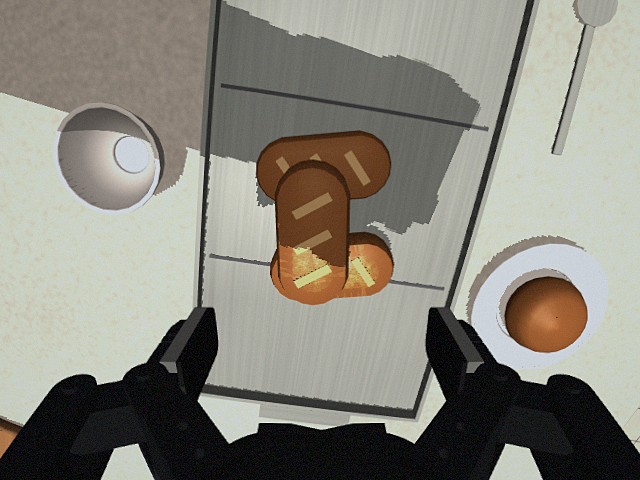

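The wrist view shows c on top at (312,233), measured at (533,-8) with top z 76. It lies under the grasp point, its width in line with the fingers, and no finger is over another roll. Going down to grip.

Call:
apply_moves --increments '[{"hand":1,"xyz":[0,-6,30],"twist":0},{"hand":1,"xyz":[0,0,30],"twist":0},{"hand":1,"xyz":[0,0,25],"twist":0},{"hand":1,"xyz":[0,0,20],"twist":0},{"hand":1,"xyz":[0,0,10],"twist":0},{"hand":1,"xyz":[0,0,0],"twist":0},{"hand":-0.2,"xyz":[0,0,0],"twist":0},{"hand":-0.2,"xyz":[0,0,0],"twist":0},{"hand":-0.2,"xyz":[0,0,0],"twist":0},{"hand":-0.2,"xyz":[0,0,0],"twist":0},{"hand":-0.2,"xyz":[0,0,0],"twist":0}]' --newtons 25

```text
time_s: 3.8
position: [534.5, -9.6, 64.6]
eef_rot: [0.001, 0.586, 0.81, 0.001]
wrist_force: [-0.3, 1.0, 6.8]
gripper_width: 49.5
gripper_force: 27.1
```

Call:
apply_moves --increments '[{"hand":-0.2,"xyz":[0,0,0],"twist":0},{"hand":-0.2,"xyz":[0,0,-10],"twist":0},{"hand":-0.2,"xyz":[0,0,-20],"twist":0},{"hand":-0.2,"xyz":[0,0,-20],"twist":0},{"hand":-0.2,"xyz":[0,0,0],"twist":0}]'

```text
time_s: 4.3
position: [535.2, -9.8, 116.5]
eef_rot: [0.002, 0.586, 0.81, 0.001]
wrist_force: [0.1, -0.7, -0.7]
gripper_width: 49.8
gripper_force: 26.4
```

```bash
python3 - <<'E'
from h import *
delta(532,150,112,18.1)
print(bot.read_state()['gripper_force'])
E
```

```text
t 4.3 pos [535.2  -9.8 116.5] close 18.2 w 49.8 F [ 0.1 -0.7 -0.7] tilt z [ 0.004 -0.    -1.   ]
shift now-axes [152.7  47.    4.5] twist 0.1
26.402994990348816
```

Call:
apply_moves --increments '[{"hand":-0.2,"xyz":[25,7,0],"twist":0},{"hand":-0.2,"xyz":[42,13,0],"twist":0},{"hand":-0.2,"xyz":[42,13,0],"twist":0},{"hand":-0.2,"xyz":[30,10,0],"twist":0},{"hand":-0.2,"xyz":[13,4,0],"twist":0},{"hand":-0.2,"xyz":[0,0,30],"twist":0},{"hand":-0.2,"xyz":[0,0,30],"twist":0},{"hand":-0.2,"xyz":[0,0,15],"twist":0},{"hand":-0.2,"xyz":[0,0,7],"twist":0},{"hand":-0.2,"xyz":[0,0,0],"twist":0},{"hand":-0.2,"xyz":[0,0,0],"twist":0}]'

```text
time_s: 5.4
position: [531.6, 149.3, 32.5]
eef_rot: [0.0, 0.586, 0.81, 0.001]
wrist_force: [-0.9, 0.0, -0.0]
gripper_width: 49.8
gripper_force: 26.3
```

Call:
apply_moves --increments '[{"hand":-0.2,"xyz":[0,0,3],"twist":0},{"hand":-0.2,"xyz":[0,0,0],"twist":0},{"hand":0.5,"xyz":[0,0,0],"twist":0},{"hand":0.8,"xyz":[0,0,0],"twist":0},{"hand":0.8,"xyz":[0,0,0],"twist":0},{"hand":0.8,"xyz":[0,0,-15],"twist":0},{"hand":0.8,"xyz":[0,0,-35],"twist":0},{"hand":0.8,"xyz":[0,0,-45],"twist":0},{"hand":0.8,"xyz":[-20,-7,-45],"twist":0}]'

```text
time_s: 6.3
position: [530.1, 129.3, 170.8]
eef_rot: [-0.0, 0.585, 0.811, 0.0]
wrist_force: [1.3, 0.1, 0.8]
gripper_width: 76.9
gripper_force: 0.0
```

Call:
apply_moves --increments '[{"hand":0.8,"xyz":[-42,-13,0],"twist":0},{"hand":0.8,"xyz":[-42,-13,0],"twist":0},{"hand":0.8,"xyz":[-30,-10,0],"twist":0},{"hand":0.8,"xyz":[-18,-4,0],"twist":0},{"hand":0.8,"xyz":[0,0,0],"twist":0},{"hand":0.8,"xyz":[0,0,0],"twist":0}]'

```text
time_s: 6.9
position: [533.9, -9.7, 169.2]
eef_rot: [0.0, 0.586, 0.81, 0.0]
wrist_force: [0.0, 1.0, -0.2]
gripper_width: 76.7
gripper_force: 0.0
```

```bash
cat >> h.py <<'E'
c0=np.array([554,12.]); ty=np.radians(9.0)
def rolls(st,name):
    im,dp=bot.get_image('wrist'); X=cloud('wrist',dp,st); z=X[...,2]
    hsv=cv2.cvtColor(im,cv2.COLOR_RGB2HSV); cv2.imwrite(f'pics/{name}.png',im[:,:,::-1])
    m=((hsv[...,1]>80)&(z>35)&(z<47)).astype(np.uint8)
    n,L,S,C=cv2.connectedComponentsWithStats(m)
    for i in range(1,n):
        if S[i,4]<1000: continue
        P=X[L==i]; (c,wh,a)=cv2.minAreaRect(P[:,:2].astype(np.float32)); 
        if wh[0]<wh[1]: a+=90
        d=np.array(c)-c0
        print('px',C[i].round(),'world',np.round(c,1),'size',np.round(wh,1),'long ang',round(a,1),'z',np.median(P[:,2]).round(1),'tray xy',(R.from_euler('z',-ty).as_matrix()[:2,:2]@d).round(1))
    u=np.argwhere(z>-1e9)
    return im,X
E
python3 - <<'E'
from h import *
st,_=delta(560,-43,100,115)
rolls(st,'w2')
E
```

```text
t 6.9 pos [533.9  -9.7 169.2] close 18.2 w 76.7 F [ 0.   1.  -0.2] tilt z [ 0.001  0.    -1.   ]
shift now-axes [-39.8  14.4  69.2] twist 83.2
px [395.  34.] world [538.6 126.5] size [45.7 45.2] long ang 18.5 z 39.9 tray xy [  2.7 115.5]
px [331. 171.] world [526.9  32.5] size [95.4 45.7] long ang 23.3 z 39.9 tray xy [-23.6  24.5]
px [339. 276.] world [558.1 -40.8] size [95.3 46.1] long ang 23.2 z 39.9 tray xy [ -4.2 -52.8]
px [561. 324.] world [751.  -26.6] size [59.7 59.8] long ang 106.6 z 42.0 tray xy [188.5 -69. ]
```

View pics/w2.png

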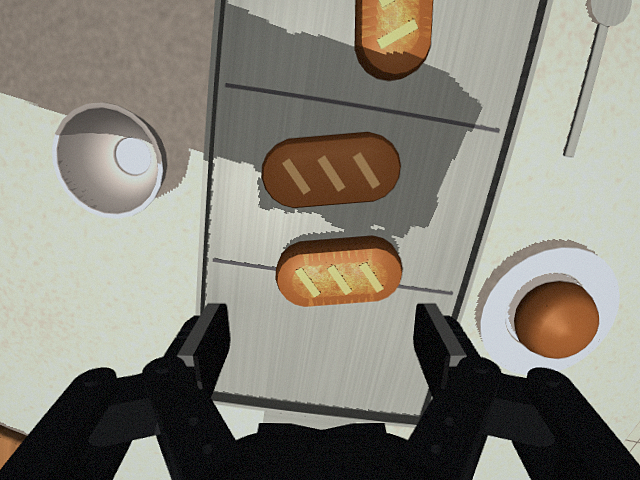

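The wrist view shows a at (339,276), b at (331,171) and c at the top edge near (395,34), all flat with their slashes up. a and b lie at 23° with a gap of about 27-30 mm. I go over a, turn, narrow the opening to about 66 mm so the inner finger fits the gap, and check before going down.

Call:
apply_moves --increments '[{"hand":0.55,"xyz":[-38,14,0],"twist":0},{"hand":0.55,"xyz":[0,0,10],"twist":8.5},{"hand":0.55,"xyz":[0,0,10],"twist":8.5},{"hand":0.55,"xyz":[0,0,10],"twist":8.5},{"hand":0.55,"xyz":[0,0,10],"twist":8.5},{"hand":0.55,"xyz":[0,0,10],"twist":8.5},{"hand":0.55,"xyz":[0,0,10],"twist":8.5},{"hand":0.55,"xyz":[0,0,0],"twist":8.5},{"hand":0.55,"xyz":[0,0,0],"twist":8.5},{"hand":0.55,"xyz":[0,0,0],"twist":8.5},{"hand":0.55,"xyz":[0,0,0],"twist":8.5},{"hand":0.55,"xyz":[0,0,0],"twist":0}]'

```text
time_s: 8.15
position: [559.1, -40.2, 108.5]
eef_rot: [-0.0, 0.98, 0.201, 0.0]
wrist_force: [-0.3, -0.5, 0.2]
gripper_width: 66.1
gripper_force: 0.0
```

Call:
apply_moves --increments '[{"hand":0.55,"xyz":[0,0,0],"twist":0}]'

```text
time_s: 8.25
position: [559.1, -40.5, 108.4]
eef_rot: [-0.0, 0.979, 0.204, 0.0]
wrist_force: [-0.3, -0.1, -0.7]
gripper_width: 66.2
gripper_force: 0.0
```

```bash
python3 - <<'E'
from h import *
st,_=delta(559,-42,28,113.2)
im,X=rolls(st,'w3')
s,dp=bot.get_image('scene'); cv2.imwrite('pics/s2.png',s[:,:,::-1])
E
```

```text
t 8.25 pos [559.1 -40.5 108.4] close -66.4 w 66.2 F [-0.3 -0.1 -0.7] tilt z [ 0.  0. -1.]
shift now-axes [-0.7  1.3 80.4] twist 0.4
px [ 32. 181.] world [538.6 125. ] size [46.7 44.6] long ang 11.8 z 39.8 tray xy [  2.4 114.1]
px [182. 253.] world [527.9  32.2] size [95.8 45.8] long ang 23.2 z 40.1 tray xy [-22.6  24. ]
px [321. 258.] world [558.9 -41. ] size [95.9 46. ] long ang 23.3 z 40.0 tray xy [ -3.5 -53.1]
```

View pics/w3.png

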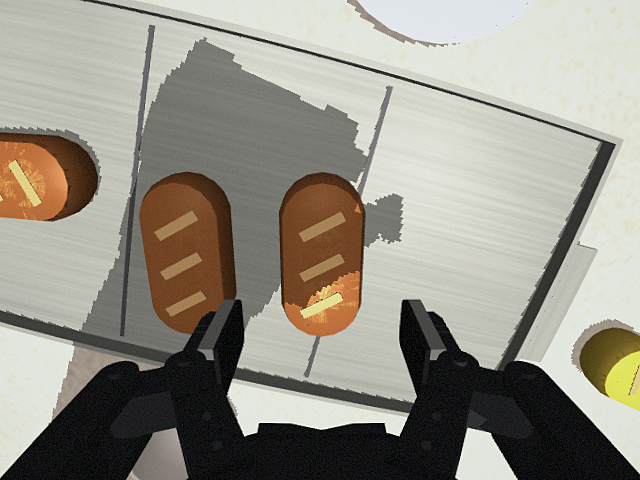

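The wrist view shows a at (321,258), centred between the fingers, with the left finger over the gap to b at (182,253). Going down and gripping.

Call:
apply_moves --increments '[{"hand":0.55,"xyz":[0,0.5,25],"twist":0},{"hand":0.55,"xyz":[0,0,25],"twist":0},{"hand":0.55,"xyz":[0,0,15],"twist":0},{"hand":0.55,"xyz":[0,0,12],"twist":0},{"hand":0.55,"xyz":[0,0,0],"twist":0},{"hand":0.55,"xyz":[0,0,0],"twist":0},{"hand":-0.2,"xyz":[0,0,0],"twist":0},{"hand":-0.2,"xyz":[0,0,0],"twist":0},{"hand":-0.2,"xyz":[0,0,0],"twist":0},{"hand":-0.2,"xyz":[0,0,0],"twist":0},{"hand":-0.2,"xyz":[0,0,0],"twist":0}]'

```text
time_s: 9.45
position: [560.0, -41.9, 32.6]
eef_rot: [0.0, 0.979, 0.201, 0.001]
wrist_force: [-0.1, -0.6, 5.9]
gripper_width: 49.5
gripper_force: 27.7
```

Call:
apply_moves --increments '[{"hand":-0.2,"xyz":[0,0,-10],"twist":0},{"hand":-0.2,"xyz":[0,0,-25],"twist":0},{"hand":-0.2,"xyz":[0,0,-25],"twist":0},{"hand":-0.2,"xyz":[0,0,0],"twist":0}]'

```text
time_s: 9.85
position: [560.9, -42.0, 95.5]
eef_rot: [0.001, 0.979, 0.201, 0.003]
wrist_force: [0.1, 1.1, 0.0]
gripper_width: 49.8
gripper_force: 27.0
```

```bash
python3 - <<'E'
from h import *
delta(576,-126,30,99)
E
```

```text
t 9.85 pos [560.9 -42.   95.5] close -66.8 w 49.8 F [0.1 1.1 0. ] tilt z [ 0.005 -0.    -1.   ]
shift now-axes [-19.6  83.   65.6] twist 14.2
```

Call:
apply_moves --increments '[{"hand":-0.2,"xyz":[-5,20,0],"twist":0},{"hand":-0.2,"xyz":[-7,30,0],"twist":0},{"hand":-0.2,"xyz":[-5,20,0],"twist":0},{"hand":-0.2,"xyz":[-3,13,0],"twist":0},{"hand":-0.2,"xyz":[0,0,15],"twist":7},{"hand":-0.2,"xyz":[0,0,25],"twist":7},{"hand":-0.2,"xyz":[0,0,12],"twist":0},{"hand":-0.2,"xyz":[0,0,5],"twist":0},{"hand":-0.2,"xyz":[0,0,0],"twist":0},{"hand":-0.2,"xyz":[0,0,0],"twist":0}]'

```text
time_s: 10.85
position: [574.1, -125.9, 35.2]
eef_rot: [0.0, 0.997, 0.082, 0.001]
wrist_force: [-0.0, -0.7, 0.1]
gripper_width: 49.4
gripper_force: 27.0
```

Call:
apply_moves --increments '[{"hand":-0.2,"xyz":[0,0,2.5],"twist":0},{"hand":-0.2,"xyz":[0,0,0],"twist":0},{"hand":0.3,"xyz":[0,0,0],"twist":0},{"hand":0.7,"xyz":[0,0,0],"twist":0},{"hand":0.7,"xyz":[0,0,0],"twist":0},{"hand":0.7,"xyz":[0,0,-15],"twist":0},{"hand":0.7,"xyz":[0,0,-40],"twist":0},{"hand":0.7,"xyz":[0,0,-45],"twist":-7},{"hand":0.7,"xyz":[0,0,0],"twist":-7}]'

```text
time_s: 11.75
position: [576.1, -126.6, 139.9]
eef_rot: [0.002, 0.979, 0.204, 0.005]
wrist_force: [1.4, -0.2, 0.6]
gripper_width: 73.0
gripper_force: 0.0
```

Call:
apply_moves --increments '[{"hand":0.7,"xyz":[4,-34,0],"twist":0},{"hand":0.7,"xyz":[5,-42,0],"twist":0},{"hand":0.7,"xyz":[5,-42,0],"twist":0},{"hand":0.7,"xyz":[4,-34,0],"twist":0},{"hand":0.7,"xyz":[2,-12,0],"twist":0},{"hand":0.7,"xyz":[0,0,0],"twist":0},{"hand":0.7,"xyz":[0,0,0],"twist":0}]'

```text
time_s: 12.45
position: [527.6, 32.1, 132.4]
eef_rot: [0.0, 0.979, 0.202, 0.0]
wrist_force: [0.9, 0.0, -0.1]
gripper_width: 72.2
gripper_force: 0.0
```

```bash
python3 - <<'E'
from h import *
st,_=delta(528,32,32,113.2)
im,X=rolls(st,'w4')
E
```

```text
t 12.45 pos [527.6  32.1 132.4] close -66.7 w 72.2 F [ 0.9  0.  -0.1] tilt z [ 0.001 -0.    -1.   ]
shift now-axes [  0.3   0.2 100.4] twist 0.1
px [144. 170.] world [531.2 150.5] size [46.3 96.3] long ang 109.1 z 40.0 tray xy [ -0.8 140.4]
px [320. 243.] world [527.5  32.4] size [95.5 46.1] long ang 23.0 z 40.0 tray xy [-23.   24.3]
px [563. 273.] world [ 573.9 -125.9] size [95.3 47. ] long ang 8.6 z 39.9 tray xy [  -2.  -139.3]
px [ 29. 408.] world [296.4 191.4] size [80.3 39.5] long ang 10.9 z 36.4 tray xy [-226.4  217.5]
```

c and a are both in place, at tray y of 140 and -139. The gripper is centred over b. Going down.

Call:
apply_moves --increments '[{"hand":0.7,"xyz":[0,0,35],"twist":0},{"hand":0.7,"xyz":[0,0,35],"twist":0},{"hand":0.7,"xyz":[0,0,20],"twist":0},{"hand":0.7,"xyz":[0,0,10],"twist":0},{"hand":0.7,"xyz":[0,0,0],"twist":0},{"hand":0.7,"xyz":[0,0,0],"twist":0},{"hand":-0.2,"xyz":[0,0,0],"twist":0},{"hand":-0.2,"xyz":[0,0,0],"twist":0},{"hand":-0.2,"xyz":[0,0,0],"twist":0},{"hand":-0.2,"xyz":[0,0,0],"twist":0},{"hand":-0.2,"xyz":[0,0,0],"twist":0}]'

```text
time_s: 13.6
position: [528.1, 32.5, 33.2]
eef_rot: [0.0, 0.98, 0.201, 0.001]
wrist_force: [-0.5, -0.7, 5.6]
gripper_width: 49.3
gripper_force: 27.1
```

Call:
apply_moves --increments '[{"hand":-0.2,"xyz":[0,0,-5],"twist":0},{"hand":-0.2,"xyz":[0,0,-15],"twist":0},{"hand":-0.2,"xyz":[0,0,-5],"twist":0},{"hand":-0.2,"xyz":[0,0,0],"twist":0}]'

```text
time_s: 14.0
position: [528.0, 32.7, 58.3]
eef_rot: [0.0, 0.979, 0.201, 0.001]
wrist_force: [-0.5, -0.2, -1.9]
gripper_width: 49.5
gripper_force: 26.3
```

```bash
python3 - <<'E'
from h import *
delta(554,12,33,99)
E
```

```text
t 14.0 pos [528.   32.7  58.3] close -66.8 w 49.5 F [-0.5 -0.2 -1.9] tilt z [ 0.002  0.    -1.   ]
shift now-axes [15.7 29.2 25.4] twist 14.2
```

Call:
apply_moves --increments '[{"hand":-0.2,"xyz":[8,15,0],"twist":0},{"hand":-0.2,"xyz":[8,14,0],"twist":0},{"hand":-0.2,"xyz":[0,0,0],"twist":7},{"hand":-0.2,"xyz":[0,0,10],"twist":7},{"hand":-0.2,"xyz":[0,0,10],"twist":0},{"hand":-0.2,"xyz":[0,0,4.5],"twist":0},{"hand":-0.2,"xyz":[0,0,0],"twist":0},{"hand":-0.2,"xyz":[0,0,0],"twist":0}]'

```text
time_s: 14.8
position: [553.1, 12.3, 32.8]
eef_rot: [0.0, 0.997, 0.083, -0.0]
wrist_force: [-2.9, -0.7, 8.0]
gripper_width: 49.6
gripper_force: 27.7
```

Call:
apply_moves --increments '[{"hand":0.3,"xyz":[0,0,0],"twist":0},{"hand":0.7,"xyz":[0,0,0],"twist":0},{"hand":0.7,"xyz":[0,0,0],"twist":0},{"hand":0.7,"xyz":[0,0,-15],"twist":0},{"hand":0.7,"xyz":[0,0,-40],"twist":0},{"hand":0.7,"xyz":[0,0,-45],"twist":0},{"hand":0.7,"xyz":[0,0,-45],"twist":0},{"hand":0.7,"xyz":[0,0,-20],"twist":0},{"hand":0.7,"xyz":[0,0,0],"twist":0},{"hand":0.7,"xyz":[0,0,0],"twist":0}]'

```text
time_s: 15.8
position: [553.5, 12.2, 197.9]
eef_rot: [0.0, 0.997, 0.081, 0.0]
wrist_force: [-0.4, -0.3, 0.1]
gripper_width: 72.8
gripper_force: 0.0
```

```bash
python3 - <<'E'
from h import *
st,_=delta(554,12,33,99)
im,X=rolls(st,'w5')
E
```

```text
t 15.8 pos [553.5  12.2 197.9] close -80.7 w 72.8 F [-0.4 -0.3  0.1] tilt z [ 0.001  0.    -1.   ]
shift now-axes [  0.3   0.3 164.9] twist 0.3
px [321. 218.] world [552.8  11.7] size [95.6 45.7] long ang 9.6 z 40.0 tray xy [-1.2 -0.1]
px [492. 221.] world [ 574.1 -125.6] size [95.  46.8] long ang 10.4 z 39.9 tray xy [  -1.6 -139.1]
px [150. 220.] world [531.3 150.3] size [45.9 96.6] long ang 108.7 z 40.0 tray xy [ -0.8 140.2]
```

View pics/w5.png

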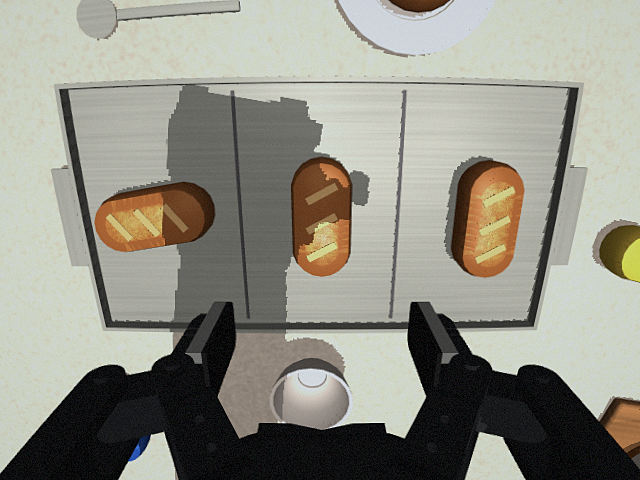

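The picture shows one roll centred in each bay, at (150,220), (321,218) and (492,221). All lie flat with their slashes up, and the gripper is clear.

```bash
python3 -c "
from plant import bot
print(bot.sign_off())"
```

```text
the job is handed in; nothing more can be done
None
```

The job is handed in: at the last look, one brown roll lay flat, slashes up, within about 2 mm of each bay's middle, released and with the arm clear, at about 16 s of the 48 s; no verdict came back.

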